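# Seat the guide bushes of a drill jig

## Task

Before drilling, the three headed guide bushes in the bridge plate of the drill jig have to be seated: with a fingertip, gently press each one straight down until it is fully home, first the largest, then the medium one, then the smallest. Only press the bushes, do not pull them up, do not press hard, leave the loose bush, bolt and nut on the bench where they are, and finish clear of everything.

Things in the scene. Friction and masses are not known exactly. Their poses are not given: they have to be found in the camera images.
- jig: the drill jig, fixed to the bench: a dark steel base 116 x 270 mm and 12 mm high, carrying an aluminium bridge plate 96 x 190 mm whose flat top is 37 mm above the bench (screw heads in its corners reach 41 mm); an acrylic strip frame pokes out from under one end of the bridge. Origin: centre of the underside; x across the jig, y along its length, z up. The three bushes stand in a row along y, in any order, 68 mm apart, the middle one at the centre of the plate.
- bush_large (a joint): how far the large guide bush stands proud of its seat, in m: 0 is fully home, each starts at 0.007 to 0.011. It slides straight up and down in a stiff fit: a push of about 3 to 4 N moves it, it stays where it is left and stops hard at 0; it could be pulled up and out, which is wrong.
- bush_large_top (a point): centre of the flat top face of the large guide bush, a round steel head 46 mm across and 12 mm high with a 12 mm bore in its middle. When the bush is home this point is 50 mm above the bench. z is up.
- liner_large: the thin steel liner ring in the bridge plate (19 mm across, 1 mm proud of the plate) that the large bush sits in and seats on; origin on the plate's top, under the bush's centre. It is fixed.
- bush_medium (a joint): how far the medium guide bush stands proud of its seat, in m: 0 is fully home, each starts at 0.007 to 0.011. It slides straight up and down in a stiff fit: a push of about 3 to 4 N moves it, it stays where it is left and stops hard at 0; it could be pulled up and out, which is wrong.
- bush_medium_top (a point): centre of the flat top face of the medium guide bush, a round steel head 32 mm across and 12 mm high with a 9 mm bore in its middle. When the bush is home this point is 50 mm above the bench. z is up.
- liner_medium: the thin steel liner ring in the bridge plate (19 mm across, 1 mm proud of the plate) that the medium bush sits in and seats on; origin on the plate's top, under the bush's centre. It is fixed.
- bush_small (a joint): how far the small guide bush stands proud of its seat, in m: 0 is fully home, each starts at 0.007 to 0.011. It slides straight up and down in a stiff fit: a push of about 3 to 4 N moves it, it stays where it is left and stops hard at 0; it could be pulled up and out, which is wrong.
- bush_small_top (a point): centre of the flat top face of the small guide bush, a round steel head 21 mm across and 12 mm high with a 6 mm bore in its middle. When the bush is home this point is 50 mm above the bench. z is up.
- liner_small: the thin steel liner ring in the bridge plate (19 mm across, 1 mm proud of the plate) that the small bush sits in and seats on; origin on the plate's top, under the bush's centre. It is fixed.
- spare_bush: a spare guide bush, 26 mm wide and 22 mm high, standing loose on the bench on the far side of the jig; origin at its underside. A bystander.
- bolt: a hexagon bolt standing loose on its head on the bench on the far side of the jig, 18 mm wide and 46 mm high; origin at its underside. A bystander.
- nut: a loose hexagon nut, 22 mm wide and 10 mm high, lying on the bench on the robot's side of the jig; origin at its underside. A bystander.

How it is judged:
On the way, in this order (a step that is already met when the one before it is completed fails the run):
1. the largest bush is home while the other two still stand proud (value of joint bush_large below 0.002 m and value of joint each of bush_medium, bush_small above 0.005 m), for 0.2 s.
2. the medium bush is home too while the smallest still stands proud (value of joint each of bush_large, bush_medium below 0.002 m and value of joint bush_small above 0.005 m), for 0.2 s.
3. the smallest bush is home as well (value of joint each of bush_large, bush_medium, bush_small below 0.002 m), for 0.2 s.
At the end, for the whole second after the job is handed in: All three bushes are within 2 mm of fully home, and the loose bush, bolt and nut are within 15 mm of where they stood (all of step 3 and distance of each of spare_bush, bolt, nut from where it was at the start of the episode below 0.015 m); the robot touches nothing.
It fails at once if a bush is pressed with more than 40 N (contact force between anything else and liner_large above 40 N or contact force between anything else and liner_medium above 40 N or contact force between anything else and liner_small above 40 N).
It fails at once if a bush is pulled up (more than 13 mm proud) (value of joint any of bush_large, bush_medium, bush_small above 0.013 m).
It fails at once if the loose bush, bolt or nut is knocked over, lifted or shifted by more than 15 mm (distance of any of spare_bush, bolt, nut from where it was at the start of the episode above 0.015 m or angle between any of spare_bush, bolt, nut's own z axis and vertical above 0.5 rad).
It also fails if it takes over 42 s, if anything falls off the work surface, if the arm or the gripper's body presses on something with over 40 N, if the wrist force passes 120 N, or if a joint passes its speed limit or range.

## Robot

A 7-joint arm with a two-finger parallel gripper is mounted at the origin on a cart in front of the work surface, level with it; the furniture and walls round the work are solid. World frame = base frame: x ahead of the robot, y to its left, z up, the work surface at z = 0. Lengths are in m, angles in rad, forces in N, time in s.
With the tool pointing down it reaches from about 0.4 to 0.85 m from the base axis. Payload 10.4 kg.
Tool frame: the origin (TCP) lies midway between the tips of the shut fingers; the grasp point (between the pads) lies 19 mm behind it (manip.hold_point_z is the distance from the TCP to the grasp point, in m); z points along the fingers, y is the line along which they close (so a half turn about z gives the same grasp; the last joint's range is limited). The gripper opens to 85 mm and grips with 20 to 120 N. Pads are 22 mm wide; open, the fingers measure 114 mm over their backs; the gripper's body (76 mm by 85 mm) begins 54 mm behind the grasp point. The pads swing forward as they close: fully open they stand 13 mm farther back than shut.
Start: joints at [-1.167, 0.332, -0.065, 1.46, 0.022, 1.35, -0.088], TCP at [0.259, 0.569, 0.231] pointing down, gripper open.
Joint ranges: [-2.6, 2.6], [-0.5, 2.12], [-1.47, 1.34], [0.16, 2.42], [-1.27, 4.41], [0.06, 2.06], [-2.6, 2.6]. Speed limits (rad/s): [2.22, 2.22, 2.79, 2.79, 3.14, 3.14, 3.14].

## Interface

Orientations are given as a unit quaternion [x, y, z, w].
In Python, from workcell import manip, eyes, job gives the robot as it stands.
- The arm moves only by the shell command python3 -m crank 'ROWS' [FORCE]. ROWS is JSON, a list that holds one entry, the list of rows, each a list of 7 numbers: the finger opening in cm, from 0 to 8.54, then the shift along the world's x, y, z in cm, then the turn, a rotation vector about the world's x, y, z in degrees. In form: [[[hand, x, y, z, ax, ay, az], ...]]. A call has 1 to 20 rows; each row shifts and turns the commanded pose from where the row before left it; what a row does not reach is not made up. A row lasts 1/8 s, in which the tool goes at most 62.5 mm and 10.7 degrees, less where a joint would pass 70% of its speed; a pose out of reach is approached as far as the arm can. A call with a gripper value outside its range is refused whole. The fingers move at their own pace and stop on an object; FORCE is the grip in N (left out, the last holds). Time passes only in rows, so rows that do not move let the fingers close. It gives the time, the measured TCP pose, the force, the opening and the grip force at its end, in the units of the state.
- manip.get_obs(): the state, without advancing time (a new reading comes with each control period).
- eyes.camera(name): name is "scene" or "top"; returns (picture, depth): 420x560x3 uint8, red, green, blue; 420x560 float32, m along the optical axis (not along the pixel's ray), 0 where there is no reading.
- eyes.camera_params(name): a dict with "fx", "fy", "cx", "cy" (pixels), "world_from_camera" (4x4, takes a point from camera to world coordinates). Camera axes: x right, y down, z forward; pixel columns grow to the right and rows downward; lengths in m; the calibration is good to about 2 mm. A picture is of the moment at which its call begins. camera_params takes no time and is no camera call.
- job.hand_in(): hands the job in; it is judged then, once.
The state is a dict: "clock": time; "joint_pos": joint angles; "joint_velocities": joint speeds; "tau": joint torques, N m; "position": TCP position; "ee_rot": TCP orientation; "ft_force": force on the tool from outside, world axes, zero at the start; "torque": the same for the moment, N m; "grip_width": opening from 0.0 (shut) to 1.0 (fully open); "grasp_force": force on a finger pad.
Only numpy, scipy, OpenCV 4.12 (cv2) and the standard library are available. Lean on these libraries where they do the work, as an engineer would, in place of code of your own. Each camera call takes 0.05 s, during which the arm holds its last target. There are 200 camera calls.

## Working session

There is one attempt and no reset: what is moved stays moved. The work goes in short steps, Python scripts to look and compute and a shell command to move; the robot and the scene stay as the last step left them, time stands still between calls to the robot, and variables do not carry over. Pictures are saved under pics/ and viewed, at most 10 in all, crops included, and the job is handed in when it is done.

```bash
mkdir -p pics
cat > h.py <<'E'
import numpy as np,cv2
from workcell import manip,eyes,job
def snap(n,f):
    p,d=eyes.camera(n); cv2.imwrite(f'pics/{f}.png',p[:,:,::-1]); np.save(f'pics/{f}.npy',d); return p,d
def world(n,d,u,v,r=1):
    c=eyes.camera_params(n); w=d[v-r:v+r+1,u-r:u+r+1]; z=np.median(w[w>0])
    return (c['world_from_camera']@[(u-c['cx'])/c['fx']*z,(v-c['cy'])/c['fy']*z,z,1])[:3]
E
python3 - <<'E'
from h import *
snap('top','t0');snap('scene','s0');o=manip.get_obs();print(o['position'],o['ee_rot'],o['clock'],o['ft_force'],o['grip_width'],manip.hold_point_z)
E
```

```text
[0.25857112 0.56865469 0.23061665] [ 2.11754056e-01  9.77322794e-01 -6.03530136e-04 -1.08456304e-04] 0.1 [-0.07029154 -0.12830669  0.11285188] 1.0006670075588515 0.0187
```

View pics/t0.png

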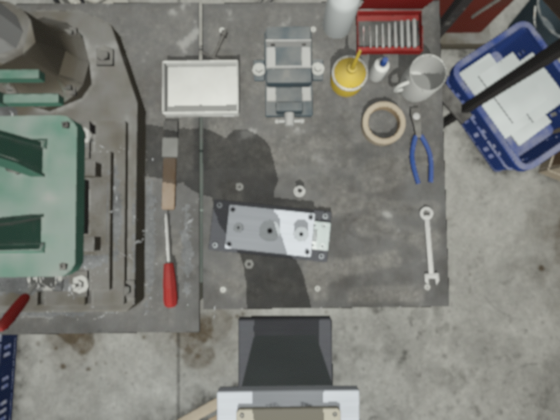

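View pics/s0.png

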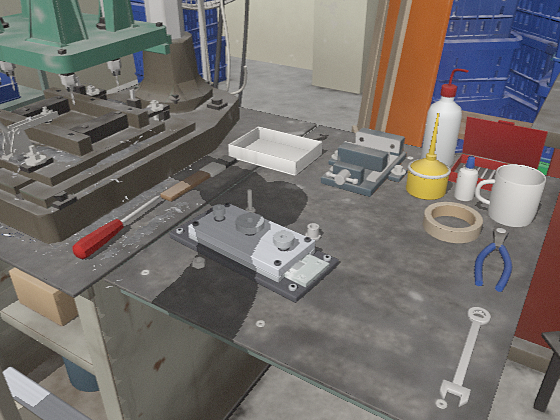

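The top view shows the jig centred near (270,231), with bushes at about (238,228), (270,231) and (301,234). The bystanders are at about (299,190), (239,187) and (249,264). I'll enlarge it for a closer look.

Run:
```python
from h import *
p=cv2.imread('pics/t0.png');s=cv2.imread('pics/s0.png')
a=cv2.resize(p[180:275,200:340],(798,542),interpolation=cv2.INTER_CUBIC);cv2.imwrite('pics/t0c.png',a)
cv2.imwrite('pics/s0c.png',cv2.resize(s[180:300,170:340],(796,562),interpolation=cv2.INTER_CUBIC))
d=np.load('pics/t0.npy')
for q in [(238,222),(238,228),(238,232),(265,231),(276,231),(270,225),(301,234),(296,234),(306,234),(254,229),(286,233),(299,190),(239,187),(249,264)]:print(q,world('top',d,*q,r=0).round(4))
d=np.load('pics/s0.npy')
```

```text
(238, 222) [0.5273 0.1024 0.0594]
(238, 228) [0.5144 0.1022 0.0612]
(238, 232) [0.5056 0.1049 0.036 ]
(265, 231) [0.5074 0.0446 0.0605]
(276, 231) [0.5071 0.021  0.0603]
(270, 225) [0.52   0.0336 0.0663]
(301, 234) [ 0.4998 -0.0331  0.0481]
(296, 234) [ 0.5002 -0.0217  0.0596]
(306, 234) [ 0.4999 -0.0431  0.0597]
(254, 229) [0.5118 0.0695 0.0387]
(286, 233) [ 0.5022 -0.0007  0.04  ]
(299, 190) [ 0.6001 -0.0325  0.0009]
(239, 187) [0.6066 0.1038 0.02  ]
(249, 264) [0.4322 0.0838 0.0024]
```

View pics/t0c.png

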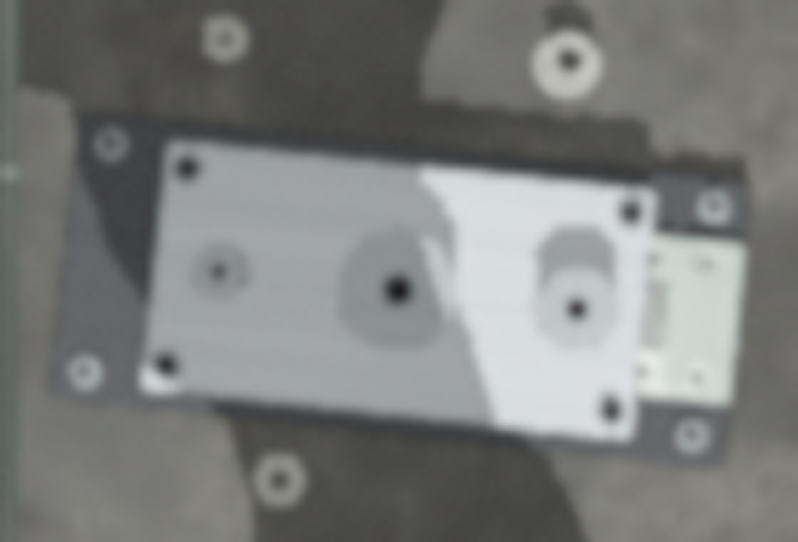

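View pics/s0c.png

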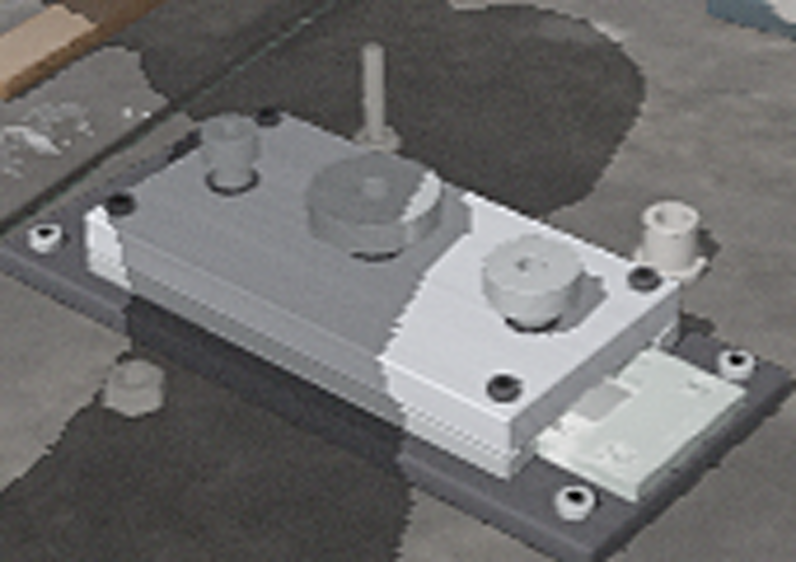

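The crops show the small bush on the left with its bore at (238.2,227.5), the large in the centre at (269.8,230.7) and the medium on the right at (301.2,234.2). At head height that puts them at small (0.515,0.102), large (0.508,0.034) and medium (0.4995,-0.033). The nut is on the near side, and the spare bush and bolt are on the far side. I'll swing round in front of the drill press with the fingers shut.

```bash
python3 -m crank '[[[0,0.8,-4.5,0,0,0,0],[0,0.8,-4.5,0,0,0,0],[0,0.8,-4.5,0,0,0,0],[0,0.8,-4.5,0,0,0,0],[0,0.8,-4.5,0,0,0,0],[0,0.8,-4.5,0,0,0,0],[0,0,0,0,0,0,0]]]' 20
```

```text
clock: 0.98
position: [0.3076, 0.2961, 0.2314]
ee_rot: [0.214, 0.977, 0.0, 0.0]
ft_force: [0.1, -0.1, 0.3]
grip_width: 0.001
grasp_force: 0.0
```

Next I'll go above the large bush and turn the closing line roughly to jig-square, then descend to about z = 0.10.

```bash
python3 -m crank '[[[0,3.3,-4.4,0,0,0,0],[0,3.3,-4.4,0,0,0,0],[0,3.3,-4.4,0,0,0,0],[0,3.3,-4.4,0,0,0,0],[0,3.4,-4.3,0,0,0,0],[0,3.4,-4.3,0,0,0,0],[0,0,0,-4,0,0,0],[0,0,0,-4,0,0,0],[0,0,0,-4,0,0,0],[0,0,0,-2,0,0,0],[0,0,0,0,0,0,0],[0,0,0,0,0,0,0]]]'
python3 - <<'E'
from h import *
for n in('scene','top'):
  p,d=snap(n,n+'1'); 
s=cv2.imread('pics/scene1.png')
cv2.imwrite('pics/s1c.png',cv2.resize(s[140:300,160:360],(750,600),interpolation=cv2.INTER_CUBIC))
E
```

```text
clock: 2.48
position: [0.5073, 0.0373, 0.0921]
ee_rot: [0.212, 0.977, 0.0, 0.0]
ft_force: [0.2, 0.6, 0.1]
grip_width: 0.004
grasp_force: 0.0
```

View pics/s1c.png

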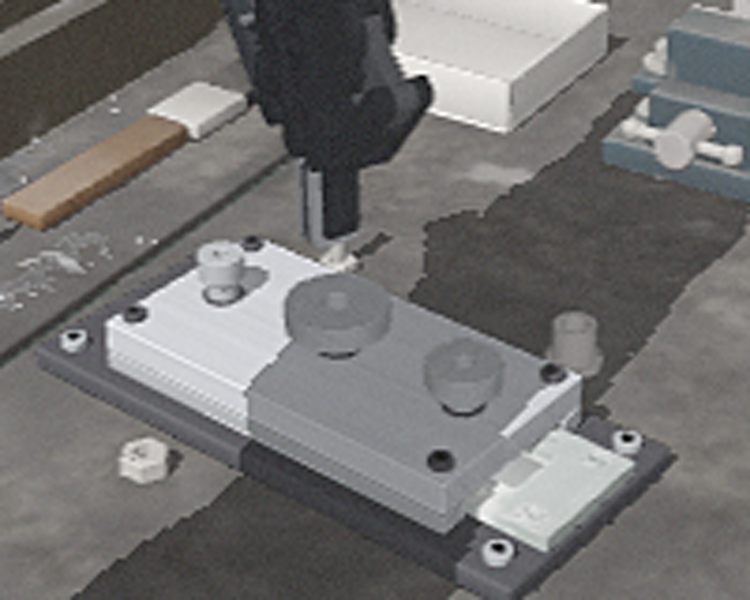

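The fingertips at crop (330,240) hang about 3 cm above the large head, whose bore is at (338,300), with clear space all round. I'll centre and press in small steps.

```bash
python3 -m crank '[[[0,0.1,-0.3,-1.0,0,0,0],[0,0,0,-1.4,0,0,0],[0,0,0,-0.3,0,0,0],[0,0,0,-0.2,0,0,0],[0,0,0,-0.2,0,0,0],[0,0,0,-0.2,0,0,0],[0,0,0,-0.1,0,0,0],[0,0,0,-0.1,0,0,0],[0,0,0,-0.1,0,0,0],[0,0,0,0,0,0,0]]]'
```

```text
clock: 3.82
position: [0.5078, 0.034, 0.0553]
ee_rot: [0.212, 0.977, 0.0, 0.0]
ft_force: [-0.2, 0.6, -0.3]
grip_width: 0.003
grasp_force: 0.3
```

```bash
python3 -m crank '[[[0,0,0,-0.1,0,0,0],[0,0,0,-0.1,0,0,0]]]'; python3 -m crank '[[[0,0,0,-0.1,0,0,0],[0,0,0,-0.1,0,0,0]]]'
python3 - <<'E'
from h import *
p,d=snap('scene','s2')
cv2.imwrite('pics/s2c.png',cv2.resize(p[140:300,160:360,::-1],(750,600),interpolation=cv2.INTER_CUBIC))
E
```

```text
clock: 4.08
position: [0.5078, 0.034, 0.0534]
ee_rot: [0.212, 0.977, 0.0, 0.0]
ft_force: [0.2, -0.5, 2.5]
grip_width: 0.0
grasp_force: 1.3
clock: 4.32
position: [0.5078, 0.034, 0.0513]
ee_rot: [0.212, 0.977, 0.0, 0.0]
ft_force: [0.3, -0.7, 2.1]
grip_width: -0.0
grasp_force: 1.3
```

View pics/s2c.png

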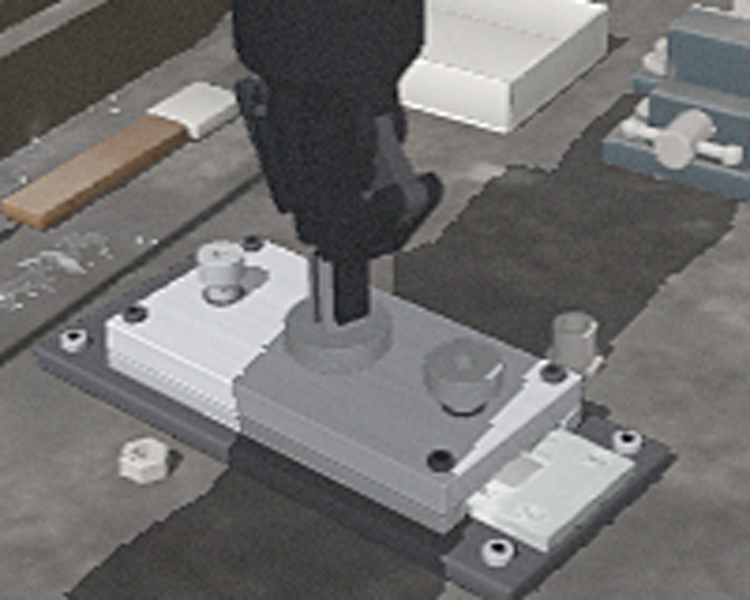

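The fingertips, at crop (340,322), are centred on the large head, which has gone down almost to the plate. I'll continue in half-millimetre steps until the force rises.

```bash
for i in 1 2; do python3 -m crank '[[[0,0,0,-0.05,0,0,0]]]'|egrep 'pos|ft'; done
```

```text
position: [0.5078, 0.034, 0.0508]
ft_force: [0.1, -0.5, 2.5]
position: [0.5079, 0.034, 0.0504]
ft_force: [0.6, -0.2, 2.1]
```

```bash
for i in 1 2; do python3 -m crank '[[[0,0,0,-0.04,0,0,0]]]'|egrep 'pos|ft'; done
```

```text
position: [0.5078, 0.034, 0.0501]
ft_force: [-1.3, -0.9, 9.1]
position: [0.5079, 0.034, 0.0501]
ft_force: [-3.6, -0.4, 13.6]
```

The large bush is home: a hard stop at z = 0.0501 with 13.6 N. Next is the medium bush.

```bash
python3 -m crank '[[[0,0,0,0.5,0,0,0],[0,0,0,3.0,0,0,0],[0,-0.4,-3.3,0,0,0,0],[0,-0.4,-3.4,0,0,0,0],[0,0,0,0,0,0,0],[0,0,0,-1.5,0,0,0],[0,0,0,-0.6,0,0,0],[0,0,0,0,0,0,0]]]'
```

```text
clock: 5.88
position: [0.4991, -0.0325, 0.0626]
ee_rot: [0.211, 0.977, -0.0, -0.001]
ft_force: [0.6, -1.0, 0.5]
grip_width: 0.003
grasp_force: 0.0
```

```bash
python3 -m crank '[[[0,0,0,-0.2,0,0,0],[0,0,0,-0.2,0,0,0],[0,0,0,-0.2,0,0,0],[0,0,0,-0.2,0,0,0],[0,0,0,-0.1,0,0,0]]]'|egrep 'pos|ft'; for i in 1 2 3; do python3 -m crank '[[[0,0,0,-0.05,0,0,0]]]'|egrep 'pos|ft'; done
```

```text
position: [0.4999, -0.033, 0.0546]
ft_force: [0.2, 0.2, 2.0]
position: [0.4998, -0.033, 0.0541]
ft_force: [0.1, 2.1, 2.9]
position: [0.4998, -0.033, 0.0536]
ft_force: [0.3, 0.8, 2.8]
position: [0.4999, -0.033, 0.0531]
ft_force: [-0.5, 0.5, 3.2]
```

```bash
python3 -m crank '[[[0,0,0,-0.1,0,0,0],[0,0,0,-0.1,0,0,0]]]'|egrep 'pos|ft'; for i in 1 2 3 4; do python3 -m crank '[[[0,0,0,-0.04,0,0,0]]]'|egrep 'pos|ft'; done
```

```text
position: [0.4999, -0.033, 0.051]
ft_force: [0.2, 1.1, 2.0]
position: [0.4998, -0.0329, 0.0506]
ft_force: [0.8, 1.6, 1.3]
position: [0.4998, -0.033, 0.0503]
ft_force: [1.9, 1.7, 2.6]
position: [0.4999, -0.033, 0.0501]
ft_force: [-1.7, 2.0, 9.5]
position: [0.4999, -0.033, 0.05]
ft_force: [-3.7, 0.5, 14.6]
```

The medium bush is home. Next is the small one.

```bash
python3 -m crank '[[[0,0,0,0.5,0,0,0],[0,0,0,3.0,0,0,0],[0,0.4,3.4,0,0,0,0],[0,0.4,3.4,0,0,0,0],[0,0.4,3.4,0,0,0,0],[0,0.36,3.27,0,0,0,0],[0,0,0,0,0,0,0],[0,0,0,-1.5,0,0,0],[0,0,0,-0.5,0,0,0],[0,0,0,0,0,0,0],[0,0,0,0,0,0,0]]]'
python3 - <<'E'
from h import *
p,d=snap('scene','s3')
cv2.imwrite('pics/s3c.png',cv2.resize(p[140:300,160:360,::-1],(750,600),interpolation=cv2.INTER_CUBIC))
E
```

```text
clock: 9.0
position: [0.5154, 0.1013, 0.0646]
ee_rot: [0.212, 0.977, 0.0, 0.0]
ft_force: [0.5, 0.6, -0.0]
grip_width: 0.001
grasp_force: 0.0
```

View pics/s3c.png

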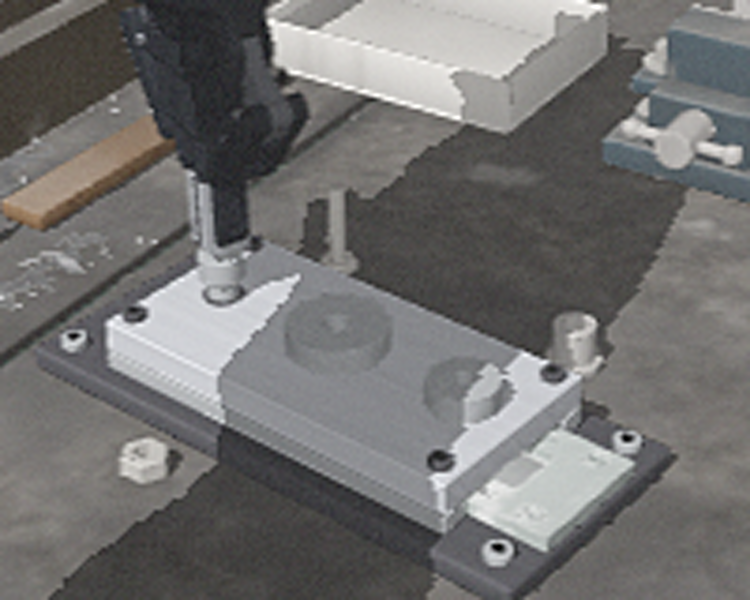

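The large bush at (338,335) and the medium at (465,385) sit flush. The fingertips at (222,250) are right over the small head, which still stands proud. I'll press it now.

```bash
python3 -m crank '[[[0,0,0,-0.2,0,0,0],[0,0,0,-0.2,0,0,0],[0,0,0,-0.2,0,0,0],[0,0,0,-0.2,0,0,0],[0,0,0,-0.1,0,0,0],[0,0,0,-0.1,0,0,0]]]'|egrep 'pos|ft'; python3 -m crank '[[[0,0,0,-0.1,0,0,0],[0,0,0,-0.1,0,0,0]]]'|egrep 'pos|ft'
```

```text
position: [0.5153, 0.1017, 0.0544]
ft_force: [-1.5, 0.5, 3.2]
position: [0.5154, 0.1017, 0.0524]
ft_force: [-1.3, 0.1, 2.3]
```

```bash
python3 -m crank '[[[0,0,0,-0.08,0,0,0],[0,0,0,-0.08,0,0,0]]]'|egrep 'pos|ft'; for i in 1 2 3; do python3 -m crank '[[[0,0,0,-0.04,0,0,0]]]'|egrep 'pos|ft'; done
```

```text
position: [0.5153, 0.1017, 0.0508]
ft_force: [-1.1, 0.2, 2.1]
position: [0.5153, 0.1017, 0.0504]
ft_force: [-1.5, 0.8, 2.5]
position: [0.5153, 0.1017, 0.0501]
ft_force: [-3.0, -0.6, 7.4]
position: [0.5154, 0.1017, 0.0501]
ft_force: [-4.8, -0.4, 11.6]
```

It's home, so I'll retreat straight up and check.

```bash
python3 -m crank '[[[0,0,0,0.5,0,0,0],[0,0,0,3,0,0,0],[0,0,0,4,0,0,0],[0,0,0,4,0,0,0],[0,0,0,0,0,0,0],[0,0,0,0,0,0,0],[0,0,0,0,0,0,0]]]'
python3 - <<'E'
from h import *
p,d=snap('scene','s4')
cv2.imwrite('pics/s4c.png',cv2.resize(p[140:300,160:360,::-1],(750,600),interpolation=cv2.INTER_CUBIC))
E
```

```text
clock: 11.55
position: [0.5146, 0.1015, 0.1634]
ee_rot: [0.212, 0.977, -0.001, -0.001]
ft_force: [-0.9, 0.6, -0.6]
grip_width: -0.002
grasp_force: 0.0
```

View pics/s4c.png

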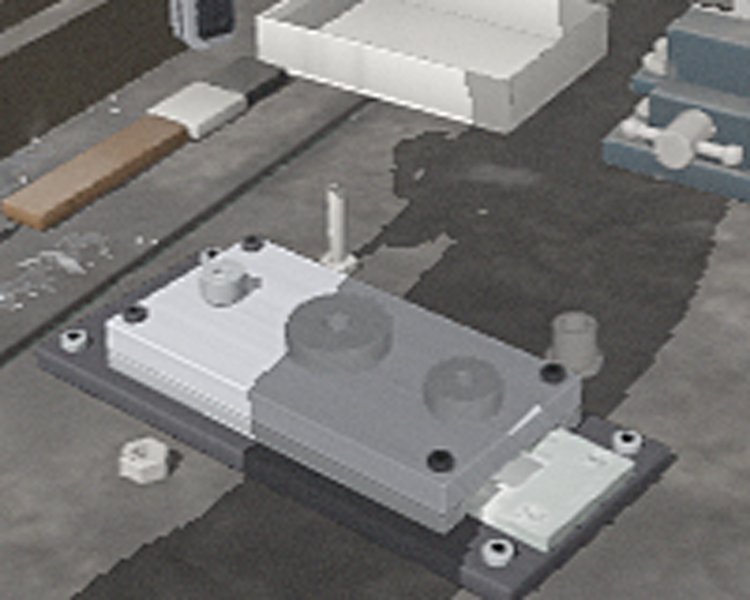

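All three bushes, at (222,283), (338,333) and (465,390), are seated. The nut, bolt and spare bush haven't moved, and the gripper is clear.

```bash
python3 -c "
from workcell import job
print(job.hand_in())"
```

```text
the job is handed in; nothing more can be done
None
```

I pressed all three bushes home in order (large, medium, small), with wrist force readings no higher than about 15 N; the loose bush, bolt and nut were left alone, the arm finished clear, and the job was handed in at about 11.6 s (no verdict was returned).

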